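# Gauge two faces of a vial block

### The arm

A 6-joint arm with a two-finger parallel gripper is mounted at the origin on a cart in front of the work surface, level with it; the furniture and walls round the work are solid. World frame = base frame: x ahead of the robot, y to its left, z up, the work surface at z = 0. Lengths are in m, angles in rad, forces in N, time in s.
With the tool pointing down it reaches from about 0.425 to 1.125 m from the base axis. Payload 14.9 kg.
Tool frame: the origin (TCP) lies between the finger pads; the fingertips stand 19 mm ahead of it and the grasp point (between the pads) is the TCP; y points along the fingers, z is the direction in which the jaws open and shut, and the axes are right-handed (so a half turn about y gives the same grasp; the last joint's range is limited). The gripper opens to 91 mm and grips with 3 to 60 N. Pads are 32 mm wide; open, the fingers measure 118 mm over their backs; the gripper's body (76 mm by 178 mm) begins 60 mm behind the grasp point.
Start: joints at [1.079, 0.379, 1.734, -0, 1.028, -0.033], TCP at [0.31, 0.628, 0.212] pointing down, gripper open.
Joint ranges: [-2.77, 2.77], [-0.74, 2.19], [0, 2.66], [-1.06, 4.2], [0.31, 2.87], [-3.08, 3.08]. Speed limits (rad/s): [1.89, 1.89, 2.39, 3.14, 3.14, 3.14].

### API

Orientations are given as a unit quaternion [w, x, y, z].
In Python, from plant import manip gives the robot as it stands. The module is installed in compiled form; this text tells all that it offers.
- The arm moves only by the tool send_rows, never from a script. Its argument "commands" is a list of rows, each an object with "dp": the shift along the tool's x, y, z in m, a list of three; "dr": the turn, a rotation vector about the tool's x, y, z in rad, a list of three. A call has 1 to 5 rows; each row is the pose to reach, as a shift and turn from the pose commanded when the call began, along the tool's axes at that moment; what a row does not reach only later rows make up. A row lasts 1/10 s, in which the tool goes at most 50 mm and 8.59 degrees, less where a joint would pass 70% of its speed; a pose out of reach is approached as far as the arm can. A call with a gripper value outside its range is refused whole. "hand" is the opening, from 0 (shut) to 1 (fully open), set as the call begins (left out, the last holds). The fingers move at their own pace and stop on an object; the grip force is fixed at half the most. Time passes only in rows, so rows that repeat a pose let the fingers close. It gives the time, the measured TCP pose, the force and the opening at its end, in the units of the state.
- manip.observe(): the state, without advancing time (a new reading comes with each control period).
- manip.capture(name): name is "scene" or "top"; returns a dict with "image" (384x512x3 uint8, blue, green, red), "fx", "fy", "cx", "cy" (pixels), "eye" and "rotation" of the camera in the world. Camera axes: x right, y up, looking along -z (the intrinsics and any distortion apply to the point x, -y, -z); pixel columns grow to the right and rows downward; lengths in m; the calibration is good to about 2 mm. A picture is of the moment at which its call begins. There is no depth.
- manip.job_done(): hands the job in, once; it reports no verdict.
The state is a dict: "t": time; "joint_pos": joint angles; "qvel": joint speeds; "joint_efforts": joint torques, N m; "position": TCP position; "orientation": TCP orientation; "force": force on the tool from outside, world axes, zero at the start; "torque": the same for the moment, N m; "finger_gap": finger opening in m.
Only numpy, scipy, OpenCV 4.12 (cv2) and the standard library are available. Lean on these libraries where they do the work, as an engineer would, in place of code of your own. Each camera call takes 0.05 s, during which the arm holds its last target.

### The job

Check the slotted vial block on the contact gauge: set one of its long sides flat against the middle of the gauge bar for a moment, then turn the block and set its slotted end flat against the middle of the bar, and leave it standing there. At both readings the block stands upright on the worktop. Leave the square block where it stands.

Things in the scene. Friction and masses are not known exactly. Their poses are not given: they have to be found in the camera images.
- block_grip (a point): Loose aluminium vial block, 80 mm long (x), 54 wide (y), 36 high, about 0.35 kg, six small wells; an open slot 16 mm wide, 14 deep in its +x end, the other end and the long sides (27 mm from this point) plain. On top stands a grip rib, 40 long (x), 12 thick (y), 36 to 80 mm up: pinch it across y. This point: in the rib, at the block's middle, 60 mm above its underside.
- block_slot (a point): Middle of the vial block's slotted end, in the plane of the two prong ends that flank the slot: 40 mm along +x from the block's middle, 18 mm above its underside. Axes as the block's.
- gauge_face (a point): Contact gauge, rigid, fixed to the worktop: a bent steel bracket whose upright bar is 150 mm long, 30 high, 6 thick, three brass contacts in the middle of its face; a grey box 45 mm high behind it (to 56 mm behind the face). This point: middle of the bar's face, 15 mm above the worktop. +x points into the bar, away from the free side where the block goes; y runs along the bar.
- square_grip (a point): Bystander of the same make, not to be shifted: a loose square aluminium block, 60 x 60 mm, 36 high, four wells, no slot, the same grip rib. This point lies in its rib, 60 mm above its underside.
Not all that is in view belongs to the job. What is shaped like the part that bears gauge_face but green is not meant.

How it is judged:
On the way:
1. a long side of the slotted block stands flat against the middle of the bar for 0.3 s: within 8 mm of it, along it within 10 degrees, within 20 mm of the middle, upright and down on the worktop (x of block_grip in the frame of gauge_face between -0.035 and -0.015 m and y of block_grip in the frame of gauge_face between -0.02 and 0.02 m and angle between the x axis of block_grip and the y axis of gauge_face, either way round below 0.175 rad and angle between block_grip's own z axis and vertical below 0.175 rad and height (world z) of block_grip below 0.068 m), for 0.3 s.
At the end, for the whole second after the job is handed in: The slotted end faces the bar, within 8 mm of its face and square to it within 10 degrees, within 20 mm of the bar's middle; the block stands flat on the worktop, released; the square block is within 20 mm of where it stood (x of block_slot in the frame of gauge_face between -0.008 and 0.008 m and y of block_slot in the frame of gauge_face between -0.02 and 0.02 m and angle between the x axis of block_grip and the x axis of gauge_face, either way round below 0.175 rad and angle between block_grip's own z axis and vertical below 0.1 rad and height (world z) of block_grip below 0.064 m and distance of square_grip from where it was at the start of the episode below 0.02 m); the robot touches nothing.
It fails at once if the square block is shifted by more than 20 mm (distance of square_grip from where it was at the start of the episode above 0.02 m).
It also fails if it takes over 48 s, if anything falls off the work surface, if the arm or the gripper's body presses on something with over 40 N, if the wrist force passes 120 N, or if a joint passes its speed limit or range.

## Working session

There is one attempt and no reset: what is moved stays moved. The work goes in short steps, Python scripts to look and compute and a tool call to move; the robot and the scene stay as the last step left them, time stands still between calls to the robot, and variables do not carry over. Pictures are saved under pics/ and viewed, and the job is handed in when it is done.

Besides the shell and the picture viewer there is one more tool, called after "Emit:" by a JSON object that holds its "fn" and its "kwargs". send_rows: Moves the arm, as the interface text tells. Its arguments: {"type":"object","properties":{"commands":{"type":"array"},"hand":{"type":"number"}},"required":["commands"]}

```bash
mkdir -p pics; python3 - <<'E'
from plant import manip
import cv2
print(manip.observe())
for n in("scene","top"):
    c=manip.capture(n); cv2.imwrite(f"pics/{n}0.png",c["image"]); print({k:v for k,v in c.items() if k!="image"})
E
```

```text
{'t': 0.0, 'joint_pos': array([ 1.07868624e+00,  3.79418801e-01,  1.73475713e+00,  3.82976609e-05,
        1.02850327e+00, -3.33234623e-02]), 'qvel': array([ 0.00061054, -0.0005686 ,  0.00060464,  0.00167444, -0.00127147,
       -0.00105793]), 'joint_efforts': array([ 1.90752056e-03, -7.63714385e+01, -4.34369373e+01,  6.51319907e-02,
        4.23200929e-02, -1.06298460e-04]), 'position': array([0.30983106, 0.62726583, 0.21109281]), 'orientation': array([-0.68821413,  0.68895005, -0.16090448,  0.16068255]), 'force': array([-0.75700286, -0.22371594, -0.46745257]), 'torque': array([ 0.00753408, -0.0226006 , -0.00372862]), 'finger_gap': 0.09120557325214672}
{'fx': 449.92004616447673, 'fy': 449.92004616447673, 'cx': 247.96254424139028, 'cy': 194.58714666491358, 'eye': array([-0.17662302, -0.53342494,  0.95396213]), 'rotation': array([ 0.82461909,  0.34440608, -0.17829939, -0.41182174])}
{'fx': 399.72645020674855, 'fy': 399.72645020674855, 'cx': 249.92427770170093, 'cy': 190.6368690279878, 'eye': array([0.42495435, 0.00771899, 1.2075911 ]), 'rotation': array([ 0.70714658,  0.0492774 , -0.05034364, -0.70354884])}
```

View pics/scene0.png

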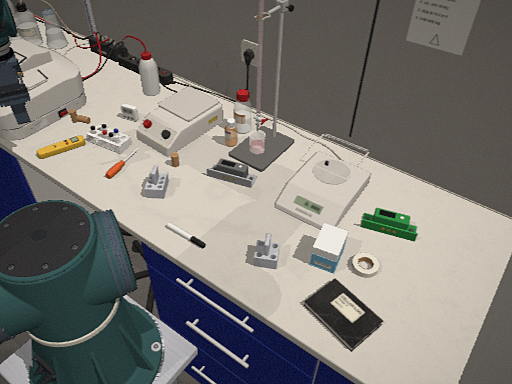

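View pics/top0.png

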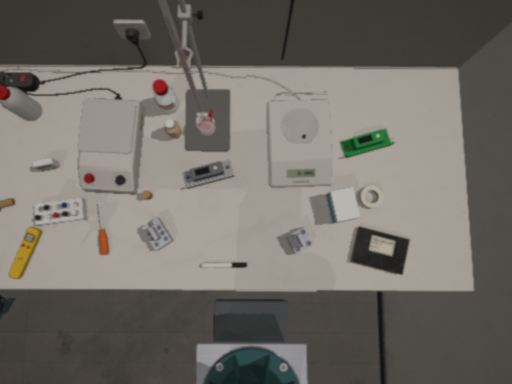

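```bash
cat > h.py <<'E'
import numpy as np,cv2
from scipy.spatial.transform import Rotation as R
def q(o): return R.from_quat([o[1],o[2],o[3],o[0]])
def ray(c,u,v,z):
    d=q(c["rotation"]).apply([(u-c["cx"])/c["fx"],-(v-c["cy"])/c["fy"],-1]); e=c["eye"]
    return (e+d*(z-e[2])/d[2])
def proj(c,p):
    a=q(c["rotation"]).inv().apply(np.asarray(p)-c["eye"]); return np.array([c["cx"]+c["fx"]*a[0]/-a[2],c["cy"]-c["fy"]*a[1]/-a[2]])
def crop(im,x,y,w,h,s): return cv2.resize(im[y:y+h,x:x+w],None,fx=s,fy=s,interpolation=cv2.INTER_CUBIC)
E
python3 - <<'E'
import cv2,numpy as np
from h import *
t=cv2.imread("pics/top0.png");s=cv2.imread("pics/scene0.png")
a=np.hstack([crop(t,132,206,48,56,8),crop(t,276,212,48,56,8)])
cv2.imwrite("pics/a.png",a)
b=np.vstack([crop(t,172,150,72,44,8)]);cv2.imwrite("pics/b.png",b)
c=np.hstack([crop(s,130,155,50,50,8),crop(s,240,225,50,50,8)]);cv2.imwrite("pics/c.png",c)
cv2.imwrite("pics/d.png",crop(s,195,145,72,50,8))
E
```

```text
(no output)
```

View pics/a.png

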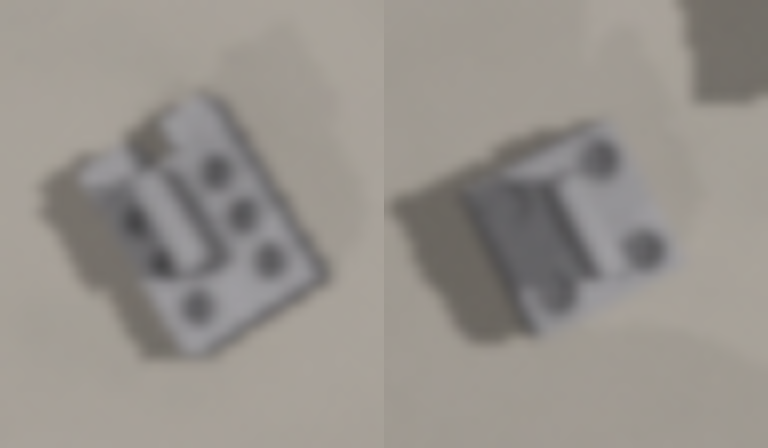

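View pics/b.png

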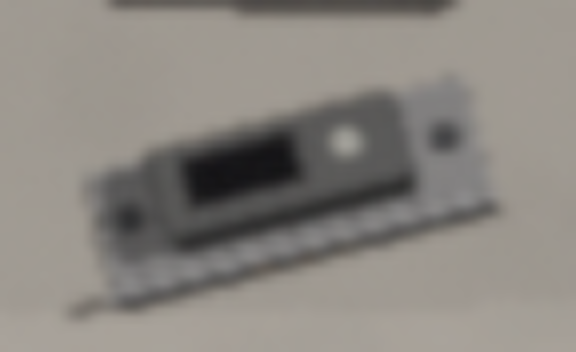

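View pics/c.png

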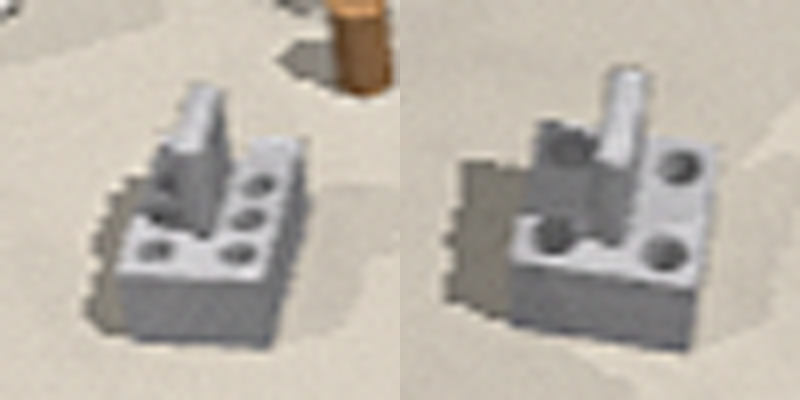

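View pics/d.png

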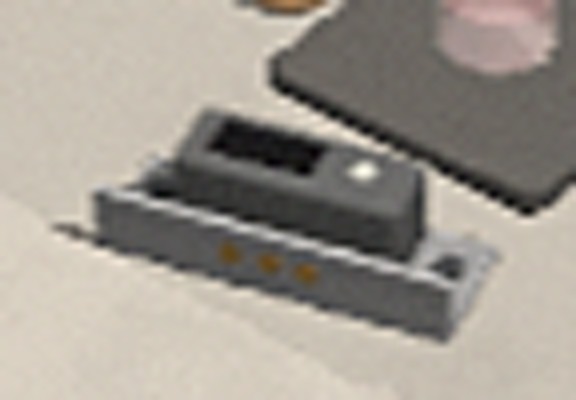

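```bash
cat > cams.py <<'E'
import numpy as np
S=dict(fx=449.92004616447673,cx=247.96254424139028,cy=194.58714666491358,eye=np.array([-0.17662302,-0.53342494,0.95396213]),rotation=[0.82461909,0.34440608,-0.17829939,-0.41182174]);S['fy']=S['fx']
T=dict(fx=399.72645020674855,cx=249.92427770170093,cy=190.6368690279878,eye=np.array([0.42495435,0.00771899,1.2075911]),rotation=[0.70714658,0.0492774,-0.05034364,-0.70354884]);T['fy']=T['fx']
E
python3 - <<'E'
from h import *;from cams import *
np.set_printoptions(precision=4,suppress=True)
def pt(c,o,p,z,s=8): return ray(c,(p[0]+.5)/s-.5+o[0],(p[1]+.5)/s-.5+o[1],z)
print("gauge scene")
for p,z in [((95,192),.03),((452,287),.03),((100,237),0),((450,342),0)]: print(pt(S,(195,145),p,z))
for p in [(231,253),(270,263),(306,273)]: print("contact",pt(S,(195,145),p,.015))
print("gauge top")
for p,z in [((125,297),.03),((488,205),.03)]: print(pt(T,(172,150),p,z))
print("block top")
for p in [(82,180),(200,97),(318,280),(198,352)]: print(pt(T,(132,206),p,.036))
print("block scene top face, front corners/back right")
for p in [(118,270),(268,280),(302,140)]: print(pt(S,(130,155),p,.036))
print("rib T");
for p in [(135,180),(162,168),(215,255),(188,270)]: print(pt(T,(132,206),p,.08))
print("rib S")
for p in [(193,85),(222,88),(205,153),(163,143)]: print(pt(S,(130,155),p,.08))
print("sq T")
for p in [(470-384,190),(605-384,125),(675-384,258),(535-384,330)]: print(pt(T,(276,212),p,.036))
E
```

```text
gauge scene
[0.6015 0.1954 0.03  ]
[0.6418 0.0523 0.03  ]
[0.6072 0.1999 0.    ]
[0.6427 0.0534 0.    ]
contact [0.6187 0.1418 0.015 ]
contact [0.6233 0.1262 0.015 ]
contact [0.6273 0.1115 0.015 ]
gauge top
[0.603  0.1933 0.03  ]
[0.6385 0.0585 0.03  ]
block top
[0.4792 0.3215 0.036 ]
[0.5097 0.2796 0.036 ]
[0.4434 0.2342 0.036 ]
[0.4173 0.2768 0.036 ]
block scene top face, front corners/back right
[0.4179 0.2786 0.036 ]
[0.4474 0.231  0.036 ]
[0.5113 0.2753 0.036 ]
rib T
[0.4773 0.2911 0.08  ]
[0.4815 0.2818 0.08  ]
[0.4513 0.262  0.08  ]
[0.446  0.2713 0.08  ]
rib S
[0.4761 0.2901 0.08  ]
[0.4814 0.2804 0.08  ]
[0.4518 0.2595 0.08  ]
[0.4465 0.2756 0.08  ]
sq T
[ 0.4603 -0.1003  0.036 ]
[ 0.4842 -0.1499  0.036 ]
[ 0.4361 -0.1746  0.036 ]
[ 0.41   -0.1235  0.036 ]
```

```bash
cat > go.py <<'E'
# usage: go.py x y z yawdeg   (yaw of tool x axis in world, tool y down)
import sys
from h import *;from plant import manip
np.set_printoptions(precision=4,suppress=True)
s=manip.observe();M=q(s["orientation"])
print("t",round(s["t"],2),"pos",s["position"],"yaw",np.degrees(np.arctan2(*M.apply([1,0,0])[1::-1])),"tooly",M.apply([0,1,0]),"gap",round(s["finger_gap"],4),"F",s["force"],"J",s["joint_pos"])
if len(sys.argv)>1:
    x,y,z,w=map(float,sys.argv[1:]);a=np.radians(w)
    G=R.from_matrix(np.array([[np.cos(a),np.sin(a),0],[0,0,-1],[-np.sin(a),np.cos(a),0]]).T)
    print("det",np.linalg.det(G.as_matrix()))
    print("dp",M.inv().apply(np.array([x,y,z])-s["position"]),"dr",(M.inv()*G).as_rotvec())
E
python3 go.py .464 .277 .16 34.5;python3 go.py .464 .277 .16 -145.5
```

```text
t 0.1 pos [0.3099 0.6273 0.2112] yaw -26.28857569141923 tooly [-0.0005 -0.0008 -1.    ] gap 0.0913 F [ 0.4612 -0.2106  0.3594] J [ 1.0787  0.3793  1.7347  0.      1.0285 -0.0333]
det 1.0
dp [ 0.2934  0.0514 -0.2458] dr [ 0.0008 -1.061  -0.0005]
t 0.1 pos [0.3099 0.6273 0.2112] yaw -26.28857569141923 tooly [-0.0005 -0.0008 -1.    ] gap 0.0913 F [ 0.4612 -0.2106  0.3594] J [ 1.0787  0.3793  1.7347  0.      1.0285 -0.0333]
det 1.0
dp [ 0.2934  0.0514 -0.2458] dr [0.0006 2.0806 0.001 ]
```

Emit:
{"fn": "send_rows", "kwargs": {"commands": [{"dp": [0.038, 0, -0.032], "dr": [0, 0.15, 0]}, {"dp": [0.076, 0, -0.064], "dr": [0, 0.3, 0]}, {"dp": [0.114, 0, -0.096], "dr": [0, 0.45, 0]}, {"dp": [0.152, 0, -0.128], "dr": [0, 0.6, 0]}, {"dp": [0.19, 0, -0.16], "dr": [0, 0.74, 0]}], "hand": 1}}

```text
t: 0.6
position: [0.4098, 0.3981, 0.2116]
orientation: [-0.583, 0.583, -0.401, 0.401]
force: [0.9, 0.9, 0.0]
finger_gap: 0.0914
```

```bash
python3 go.py .464 .277 .16 -145.5
```

```text
t 0.6 pos [0.4098 0.3981 0.2116] yaw -69.01505763392673 tooly [-0.0001 -0.0002 -1.    ] gap 0.0914 F [0.8791 0.9178 0.0261] J [ 0.7302  0.1785  1.9975 -0.0001  0.9658  0.364 ]
det 1.0
dp [0.1325 0.0516 0.0073] dr [0.0001 1.3349 0.0002]
```

Emit:
{"fn": "send_rows", "kwargs": {"commands": [{"dp": [0.026, 0.002, 0.001], "dr": [0, 0.15, 0]}, {"dp": [0.053, 0.004, 0.003], "dr": [0, 0.3, 0]}, {"dp": [0.08, 0.008, 0.004], "dr": [0, 0.45, 0]}, {"dp": [0.106, 0.014, 0.006], "dr": [0, 0.6, 0]}, {"dp": [0.1325, 0.02, 0.007], "dr": [0, 0.74, 0]}]}}

```text
t: 1.1
position: [0.4644, 0.278, 0.1914]
orientation: [0.398, -0.398, 0.584, -0.584]
force: [-0.6, -0.1, -0.1]
finger_gap: 0.0912
```

```bash
python3 go.py .464 .277 .16 -145.5
```

```text
t 1.1 pos [0.4644 0.278  0.1914] yaw -111.43707570581483 tooly [-0.0001 -0.     -1.    ] gap 0.0912 F [-0.6451 -0.0791 -0.0742] J [0.4964 0.1573 2.0663 0.     0.9181 0.8705]
det 1.0
dp [ 0.0011  0.0314 -0.    ] dr [0.     0.5945 0.0001]
```

Emit:
{"fn": "send_rows", "kwargs": {"commands": [{"dp": [0, 0, 0], "dr": [0, 0.15, 0]}, {"dp": [0, 0, 0], "dr": [0, 0.3, 0]}, {"dp": [0, 0.01, 0], "dr": [0, 0.45, 0]}, {"dp": [0, 0.02, 0], "dr": [0, 0.59, 0]}, {"dp": [0, 0.03, 0], "dr": [0, 0.59, 0]}]}}

```text
t: 1.6
position: [0.4641, 0.279, 0.1612]
orientation: [-0.212, 0.213, -0.674, 0.674]
force: [0.7, -0.1, -0.1]
finger_gap: 0.0911
```

```bash
python3 go.py .464 .277 .061 -145.5; python3 -c "
from h import *;from plant import manip
c=manip.capture('scene');cv2.imwrite('pics/e.png',crop(c['image'],110,100,100,100,6))"
```

```text
t 1.6 pos [0.4641 0.279  0.1612] yaw -145.02397262866674 tooly [-0.0002 -0.0001 -1.    ] gap 0.0911 F [ 0.6852 -0.0616 -0.0653] J [0.4983 0.2021 2.0799 0.     0.8598 1.4586]
det 1.0
dp [0.0012 0.1002 0.0016] dr [0.     0.0083 0.0002]
```

View pics/e.png

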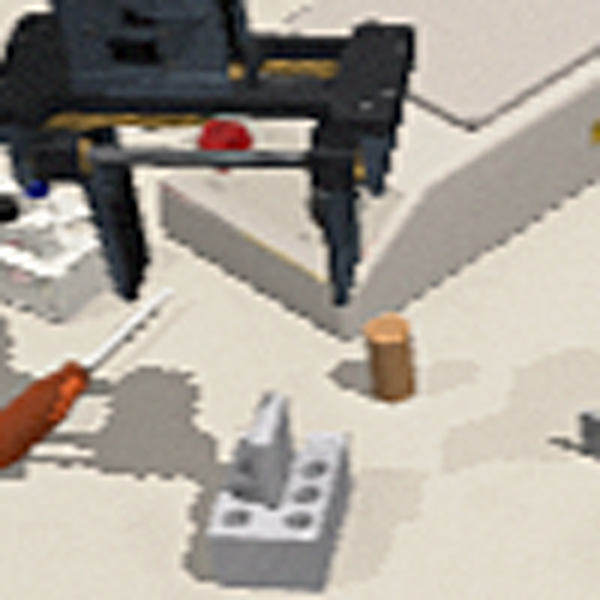

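Emit:
{"fn": "send_rows", "kwargs": {"commands": [{"dp": [0.001, 0.035, 0.0015], "dr": [0, 0.008, 0]}, {"dp": [0.001, 0.07, 0.0015], "dr": [0, 0.008, 0]}, {"dp": [0.001, 0.09, 0.0015], "dr": [0, 0.008, 0]}, {"dp": [0.001, 0.099, 0.0015], "dr": [0, 0.008, 0]}, {"dp": [0.001, 0.099, 0.0015], "dr": [0, 0.008, 0]}]}}

```text
t: 2.15
position: [0.4638, 0.2771, 0.062]
orientation: [-0.211, 0.212, -0.675, 0.675]
force: [-0.2, 0.1, 0.7]
finger_gap: 0.0908
```

Emit:
{"fn": "send_rows", "kwargs": {"commands": [{"dp": [0, 0, 0], "dr": [0, 0, 0]}, {"dp": [0, 0, 0], "dr": [0, 0, 0]}, {"dp": [0, 0, 0], "dr": [0, 0, 0]}, {"dp": [0, 0, 0], "dr": [0, 0, 0]}, {"dp": [0, 0, 0], "dr": [0, 0, 0]}], "hand": 0}}

```text
t: 2.65
position: [0.4644, 0.2774, 0.0631]
orientation: [0.211, -0.21, 0.675, -0.675]
force: [-0.8, -0.0, 0.1]
finger_gap: 0.0542
```

Emit:
{"fn": "send_rows", "kwargs": {"commands": [{"dp": [0, 0, 0], "dr": [0, 0, 0]}, {"dp": [0, 0, 0], "dr": [0, 0, 0]}, {"dp": [0, 0, 0], "dr": [0, 0, 0]}, {"dp": [0, 0, 0], "dr": [0, 0, 0]}, {"dp": [0, 0, 0], "dr": [0, 0, 0]}]}}

```text
t: 3.15
position: [0.4642, 0.2773, 0.0627]
orientation: [-0.211, 0.211, -0.675, 0.675]
force: [-0.9, 0.8, 1.1]
finger_gap: 0.014
```

```bash
python3 go.py .464 .277 .061 -145.5; python3 -c "
from h import *;from plant import manip
c=manip.capture('scene');cv2.imwrite('pics/f.png',crop(c['image'],110,120,100,100,6))"
```

```text
t 3.15 pos [0.4642 0.2773 0.0627] yaw -145.34850537790612 tooly [-0. -0. -1.] gap 0.014 F [-0.94    0.8405  1.1218] J [ 0.4954  0.3662  2.1044 -0.      0.6711  1.4614]
det 1.0
dp [0.0004 0.0017 0.0001] dr [0.     0.0026 0.0001]
```

View pics/f.png

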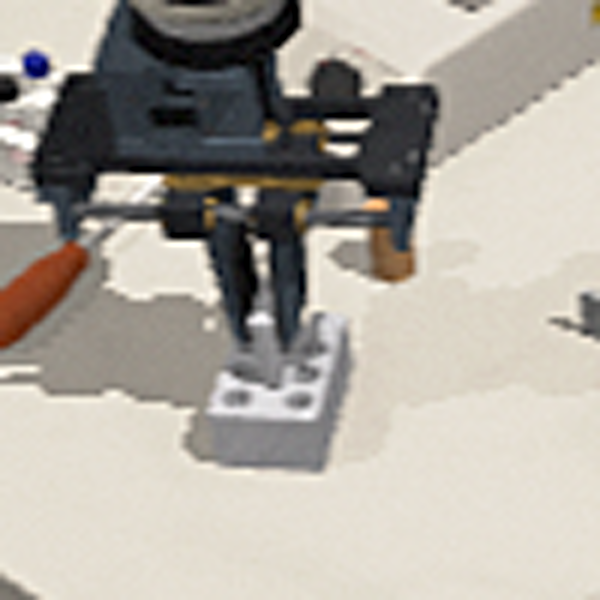

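Emit:
{"fn": "send_rows", "kwargs": {"commands": [{"dp": [0, 0, 0], "dr": [0, 0, 0]}, {"dp": [0, 0, 0], "dr": [0, 0, 0]}, {"dp": [0, 0, 0], "dr": [0, 0, 0]}, {"dp": [0, -0.02, 0], "dr": [0, 0, 0]}, {"dp": [0, -0.05, 0], "dr": [0, 0, 0]}]}}

```text
t: 3.7
position: [0.4631, 0.2767, 0.1119]
orientation: [-0.209, 0.212, -0.675, 0.675]
force: [0.5, 0.2, -2.9]
finger_gap: 0.0123
```

```bash
python3 go.py .556 .107 .113 -74.6; python3 -c "
from h import *;from plant import manip
c=manip.capture('scene');cv2.imwrite('pics/g.png',crop(c['image'],110,80,100,100,6))"
```

```text
t 3.7 pos [0.4631 0.2767 0.1119] yaw -145.34336287762602 tooly [-0.0031 -0.0017 -1.    ] gap 0.0123 F [ 0.4845  0.1604 -2.878 ] J [ 0.4954  0.2795  2.0981 -0.      0.7675  1.4614]
det 1.0000000000000004
dp [ 0.02   -0.0011  0.1924] dr [ 0.0024 -1.2347  0.0028]
```

View pics/g.png

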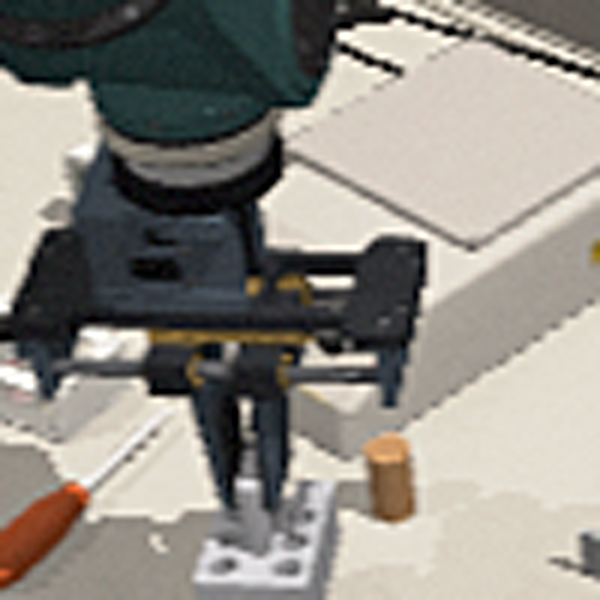

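Emit:
{"fn": "send_rows", "kwargs": {"commands": [{"dp": [0.003, 0, 0.02], "dr": [0, -0.14, 0]}, {"dp": [0.006, 0, 0.04], "dr": [0, -0.28, 0]}, {"dp": [0.009, 0, 0.06], "dr": [0, -0.42, 0]}, {"dp": [0.013, 0, 0.08], "dr": [0, -0.56, 0]}, {"dp": [0.016, 0, 0.1], "dr": [0, -0.7, 0]}]}}

```text
t: 4.25
position: [0.5081, 0.1852, 0.1126]
orientation: [0.431, -0.431, 0.561, -0.561]
force: [-0.0, -0.4, -2.9]
finger_gap: 0.0118
```

```bash
python3 go.py .546 .105 .113 -74.6
```

```text
t 4.25 pos [0.5081 0.1852 0.1126] yaw -104.90744421504695 tooly [-0.0001 -0.     -1.    ] gap 0.0118 F [-0.0482 -0.4215 -2.9063] J [ 0.3064  0.2789  2.097  -0.      0.7658  0.5666]
det 1.0000000000000004
dp [ 0.0677 -0.0004  0.0572] dr [ 0.0001 -0.529   0.    ]
```

Emit:
{"fn": "send_rows", "kwargs": {"commands": [{"dp": [0.017, 0, 0.014], "dr": [0, -0.14, 0]}, {"dp": [0.034, 0, 0.028], "dr": [0, -0.28, 0]}, {"dp": [0.05, 0, 0.043], "dr": [0, -0.42, 0]}, {"dp": [0.068, 0, 0.057], "dr": [0, -0.53, 0]}, {"dp": [0.068, 0, 0.057], "dr": [0, -0.53, 0]}]}}

```text
t: 4.75
position: [0.5459, 0.1036, 0.1127]
orientation: [0.562, -0.562, 0.429, -0.43]
force: [0.5, 0.7, -3.1]
finger_gap: 0.0115
```

```bash
python3 go.py .546 .105 .064 -74.6; python3 -c "
from h import *;from plant import manip
c=manip.capture('scene');cv2.imwrite('pics/i.png',crop(c['image'],160,80,120,110,6))
c=manip.capture('top');cv2.imwrite('pics/j.png',crop(c['image'],150,140,100,100,6))"
```

```text
t 4.75 pos [0.5459 0.1036 0.1127] yaw -74.77378474264184 tooly [ 0.0005 -0.0002 -1.    ] gap 0.0115 F [ 0.4748  0.7299 -3.0973] J [ 0.1458  0.2994  2.068  -0.0004  0.7737 -0.1197]
det 1.0000000000000004
dp [-0.0013  0.0487  0.0004] dr [-0.0004 -0.003   0.0003]
```

View pics/i.png

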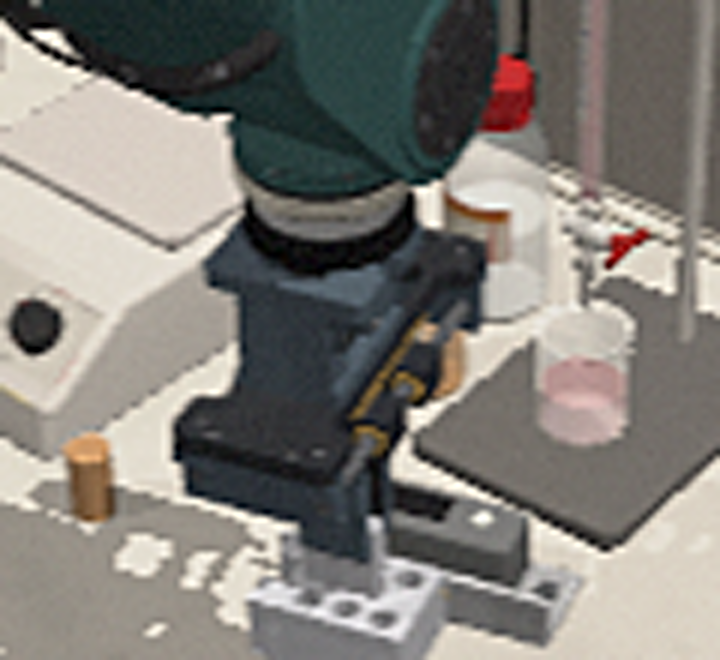

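View pics/j.png

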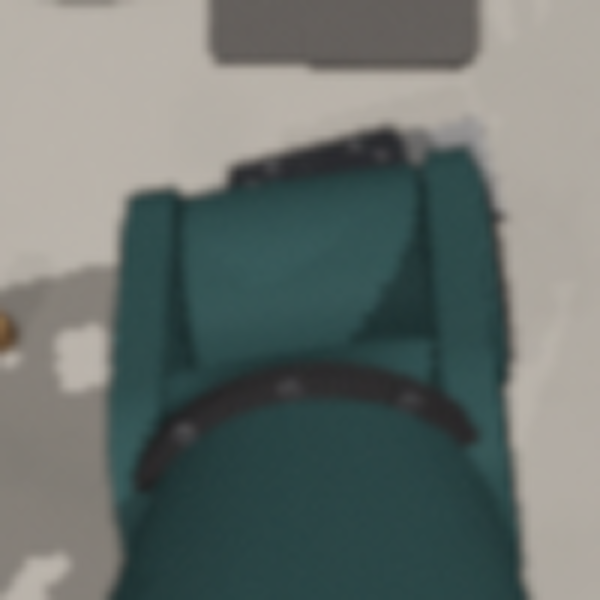

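Emit:
{"fn": "send_rows", "kwargs": {"commands": [{"dp": [-0.001, 0.02, 0], "dr": [0, 0, 0]}, {"dp": [-0.001, 0.04, 0], "dr": [0, 0, 0]}, {"dp": [-0.001, 0.047, 0.01], "dr": [0, 0, 0]}, {"dp": [-0.001, 0.047, 0.025], "dr": [0, 0, 0]}, {"dp": [-0.001, 0.047, 0.04], "dr": [0, 0, 0]}]}}

```text
t: 5.35
position: [0.5853, 0.1177, 0.0665]
orientation: [0.562, -0.561, 0.43, -0.43]
force: [0.0, -0.1, -3.3]
finger_gap: 0.0117
```

```bash
python3 go.py .594 .118 .062 -74.6
```

```text
t 5.35 pos [0.5853 0.1177 0.0665] yaw -74.89224359732208 tooly [ 0.0009  0.0002 -1.    ] gap 0.0117 F [ 0.0435 -0.1253 -3.2697] J [ 0.1593  0.4295  1.9924  0.0001  0.7187 -0.1044]
det 1.0000000000000004
dp [0.002  0.0045 0.0085] dr [-0.0009 -0.0051  0.    ]
```

Emit:
{"fn": "send_rows", "kwargs": {"commands": [{"dp": [0.001, 0.001, 0.002], "dr": [0, 0, 0]}, {"dp": [0.001, 0.002, 0.004], "dr": [0, 0, 0]}, {"dp": [0.001, 0.003, 0.006], "dr": [0, 0, 0]}, {"dp": [0.001, 0.0035, 0.008], "dr": [0, 0, 0]}, {"dp": [0.001, 0.0035, 0.0085], "dr": [0, 0, 0]}]}}

```text
t: 5.85
position: [0.5918, 0.118, 0.0626]
orientation: [-0.561, 0.561, -0.43, 0.43]
force: [-0.4, 0.6, -2.4]
finger_gap: 0.0116
```

```bash
python3 go.py .594 .118 .062 -74.6; python3 -c "
from h import *;from plant import manip
c=manip.capture('scene');cv2.imwrite('pics/k.png',crop(c['image'],180,110,100,90,7))"
```

```text
t 5.85 pos [0.5918 0.118  0.0626] yaw -74.8842186940511 tooly [-0.0001 -0.     -1.    ] gap 0.0116 F [-0.4162  0.6317 -2.4004] J [ 0.1582  0.4442  1.9789 -0.      0.7186 -0.1056]
det 1.0000000000000004
dp [0.0006 0.0006 0.0021] dr [ 0.0001 -0.005  -0.    ]
```

View pics/k.png

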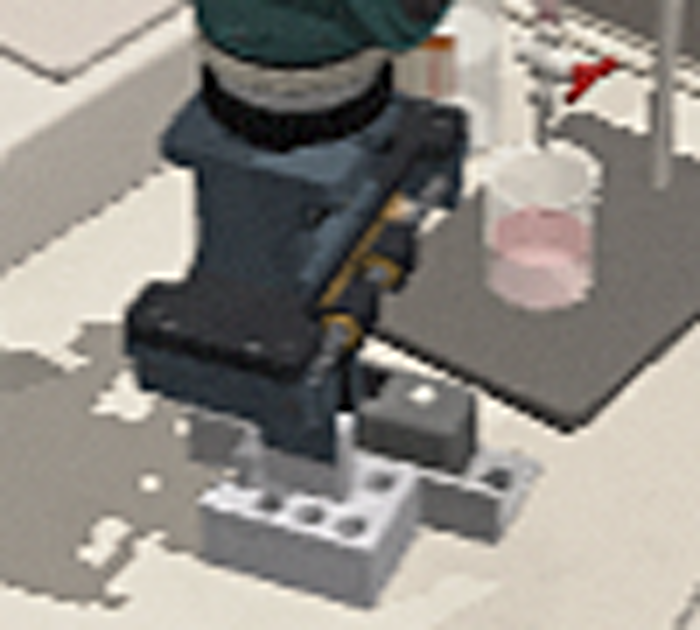

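Emit:
{"fn": "send_rows", "kwargs": {"commands": [{"dp": [0, 0.0005, 0.001], "dr": [0, 0, 0]}, {"dp": [0, 0.0005, 0.002], "dr": [0, 0, 0]}, {"dp": [0, 0.0005, 0.003], "dr": [0, 0, 0]}, {"dp": [0, 0.0005, 0.004], "dr": [0, 0, 0]}, {"dp": [0, 0.0005, 0.004], "dr": [0, 0, 0]}]}}

```text
t: 6.4
position: [0.5948, 0.1187, 0.0632]
orientation: [-0.561, 0.562, -0.43, 0.429]
force: [-16.3, -5.0, 31.5]
finger_gap: 0.0121
```

```bash
python3 go.py .597 .119 .062 -74.6
```

```text
t 6.4 pos [0.5948 0.1187 0.0632] yaw -74.87506525746565 tooly [-0.0027 -0.0007 -1.    ] gap 0.0121 F [-16.289   -4.9667  31.4956] J [ 0.1587  0.448   1.9712 -0.0004  0.7252 -0.1049]
det 1.0000000000000004
dp [0.0003 0.0011 0.0022] dr [ 0.0028 -0.0048 -0.    ]
```

Emit:
{"fn": "send_rows", "kwargs": {"commands": [{"dp": [0, -0.0005, -0.0005], "dr": [0, 0, 0]}, {"dp": [0, -0.0005, -0.0005], "dr": [0, 0, 0]}, {"dp": [0, -0.0005, -0.0005], "dr": [0, 0, 0]}, {"dp": [0, -0.0005, -0.0005], "dr": [0, 0, 0]}, {"dp": [0, -0.0005, -0.0005], "dr": [0, 0, 0]}]}}

```text
t: 6.9
position: [0.5953, 0.1189, 0.0625]
orientation: [-0.561, 0.561, -0.43, 0.43]
force: [-3.7, -1.1, 6.6]
finger_gap: 0.0118
```

```bash
python3 go.py .597 .119 .062 -74.6; python3 -c "
from h import *;from plant import manip
c=manip.capture('scene');cv2.imwrite('pics/l.png',crop(c['image'],190,140,90,70,8))"
```

```text
t 6.9 pos [0.5953 0.1189 0.0625] yaw -74.87700593926719 tooly [-0.0001 -0.0001 -1.    ] gap 0.0118 F [-3.6992 -1.0545  6.618 ] J [ 0.1588  0.4489  1.9716 -0.0001  0.7213 -0.1051]
det 1.0000000000000004
dp [0.0003 0.0005 0.0017] dr [ 0.0002 -0.0048  0.    ]
```

View pics/l.png

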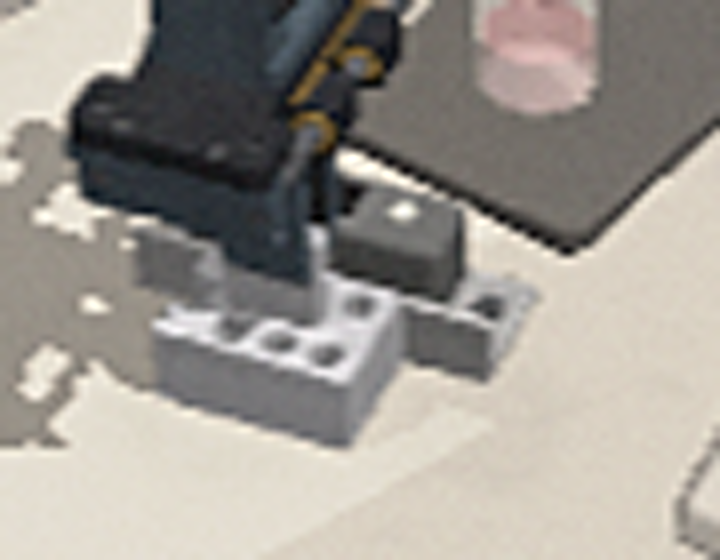

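```bash
python3 - <<'E'
from h import *;from cams import *
def pt(c,o,p,z,s=8): return ray(c,(p[0]+.5)/s-.5+o[0],(p[1]+.5)/s-.5+o[1],z)
a=pt(S,(190,140),(403,300),.036);b=pt(S,(190,140),(493,330),.03);c=pt(S,(190,140),(345,382),.036);d=pt(S,(190,140),(152,322),.036)
print(a,b,c,d,np.hypot(*(a-b)[:2]),np.degrees(np.arctan2(*(c-d)[1::-1])))
E
```

```text
[0.62817577 0.08438729 0.036     ] [0.64066707 0.05101636 0.03      ] [0.57917565 0.07398017 0.036     ] [0.56100114 0.15209975 0.036     ] 0.03563216938772054 -76.90311992392802
```

Emit:
{"fn": "send_rows", "kwargs": {"commands": [{"dp": [0, -0.002, -0.01], "dr": [0, 0, 0]}, {"dp": [0, -0.01, -0.03], "dr": [0, 0, 0]}, {"dp": [0, -0.02, -0.05], "dr": [0, 0.1, 0]}, {"dp": [0, -0.02, -0.06], "dr": [0, 0.24, 0]}, {"dp": [0, -0.02, -0.06], "dr": [0, 0.38, 0]}]}}

```text
t: 7.45
position: [0.5353, 0.1028, 0.0821]
orientation: [0.468, -0.469, 0.53, -0.529]
force: [0.3, 0.2, -2.5]
finger_gap: 0.0116
```

Emit:
{"fn": "send_rows", "kwargs": {"commands": [{"dp": [0, 0, 0], "dr": [0, 0.14, 0]}, {"dp": [0, 0, 0], "dr": [0, 0.28, 0]}, {"dp": [0, 0, 0], "dr": [0, 0.42, 0]}, {"dp": [0, 0, 0], "dr": [0, 0.56, 0]}, {"dp": [0, 0, 0], "dr": [0, 0.7, 0]}]}}

```text
t: 7.95
position: [0.5366, 0.1032, 0.082]
orientation: [0.259, -0.259, 0.658, -0.658]
force: [0.1, 0.2, -3.0]
finger_gap: 0.0117
```

```bash
python3 go.py .536 .102 .082 -164.8
```

```text
t 7.95 pos [0.5366 0.1032 0.082 ] yaw -137.08424798919097 tooly [-0.0004 -0.     -1.    ] gap 0.0117 F [ 0.0723  0.2029 -3.0251] J [0.1473 0.3392 2.0914 0.0001 0.7114 0.969 ]
det 0.9999999999999999
dp [ 0.0012 -0.      0.0005] dr [0.0002 0.4837 0.0004]
```

Emit:
{"fn": "send_rows", "kwargs": {"commands": [{"dp": [0.001, 0, 0], "dr": [0, 0.14, 0]}, {"dp": [0.001, 0, 0], "dr": [0, 0.28, 0]}, {"dp": [0.001, 0, 0], "dr": [0, 0.42, 0]}, {"dp": [0.001, 0.01, 0], "dr": [0, 0.483, 0]}, {"dp": [0.001, 0.015, 0], "dr": [0, 0.483, 0]}]}}

```text
t: 8.45
position: [0.5357, 0.1025, 0.0666]
orientation: [0.095, -0.096, 0.701, -0.701]
force: [0.0, -0.4, -3.7]
finger_gap: 0.0118
```

```bash
python3 go.py .578 .114 .0625 -164.8; python3 -c "
from h import *;from plant import manip
c=manip.capture('scene');cv2.imwrite('pics/m.png',crop(c['image'],170,140,100,80,8))"
```

```text
t 8.45 pos [0.5357 0.1025 0.0666] yaw -164.4799415643122 tooly [-0.0007 -0.0001 -1.    ] gap 0.0118 F [ 0.0401 -0.4166 -3.6513] J [0.1462 0.3653 2.0946 0.0001 0.6824 1.4461]
det 0.9999999999999999
dp [-0.0438  0.004   0.0002] dr [0.0001 0.0056 0.0007]
```

View pics/m.png

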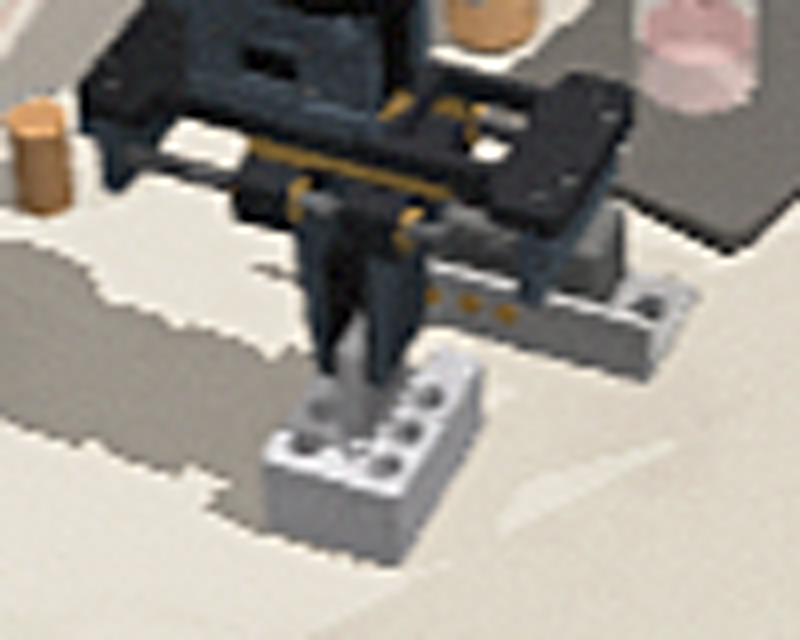

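Emit:
{"fn": "send_rows", "kwargs": {"commands": [{"dp": [-0.01, 0.001, 0], "dr": [0, 0.005, 0]}, {"dp": [-0.02, 0.002, 0], "dr": [0, 0.005, 0]}, {"dp": [-0.03, 0.003, 0], "dr": [0, 0.005, 0]}, {"dp": [-0.038, 0.003, 0], "dr": [0, 0.005, 0]}, {"dp": [-0.041, 0.003, 0], "dr": [0, 0.005, 0]}]}}

```text
t: 9.0
position: [0.5773, 0.1139, 0.0643]
orientation: [0.094, -0.094, 0.701, -0.701]
force: [0.3, -0.2, -2.3]
finger_gap: 0.0116
```

```bash
python3 go.py .583 .115 .0625 -164.8; python3 -c "
from h import *;from plant import manip
c=manip.capture('scene');cv2.imwrite('pics/n.png',crop(c['image'],180,140,100,80,8))"
```

```text
t 9.0 pos [0.5773 0.1139 0.0643] yaw -164.69402217109015 tooly [ 0.0007  0.0001 -1.    ] gap 0.0116 F [ 0.2856 -0.1843 -2.307 ] J [ 0.1552  0.4225  2.0097 -0.      0.7087  1.4589]
det 0.9999999999999999
dp [-0.0058  0.0018  0.0004] dr [-0.0001  0.0018 -0.0007]
```

View pics/n.png

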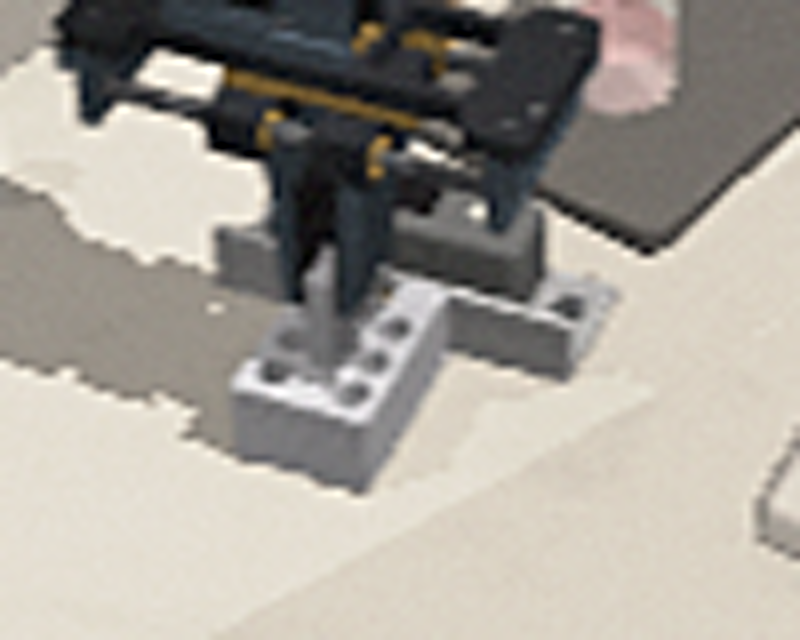

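Emit:
{"fn": "send_rows", "kwargs": {"commands": [{"dp": [-0.001, 0.0005, 0], "dr": [0, 0, 0]}, {"dp": [-0.002, 0.001, 0], "dr": [0, 0, 0]}, {"dp": [-0.003, 0.001, 0], "dr": [0, 0, 0]}, {"dp": [-0.004, 0.001, 0], "dr": [0, 0, 0]}]}}

```text
t: 9.45
position: [0.5799, 0.1146, 0.0632]
orientation: [-0.094, 0.094, -0.701, 0.701]
force: [1.2, 0.1, -3.3]
finger_gap: 0.0119
```

```bash
python3 go.py .583 .115 .0625 -164.8
```

```text
t 9.45 pos [0.5799 0.1146 0.0632] yaw -164.7158971380041 tooly [-0.0001 -0.     -1.    ] gap 0.0119 F [ 1.16    0.0591 -3.3443] J [0.1557 0.4279 2.004  0.     0.7099 1.4598]
det 0.9999999999999999
dp [-0.0031  0.0007  0.0005] dr [0.     0.0015 0.0001]
```

Emit:
{"fn": "send_rows", "kwargs": {"commands": [{"dp": [-0.001, 0, 0], "dr": [0, 0, 0]}, {"dp": [-0.002, 0, 0], "dr": [0, 0, 0]}, {"dp": [-0.0025, 0, 0], "dr": [0, 0, 0]}, {"dp": [-0.0025, 0, 0], "dr": [0, 0, 0]}]}}

```text
t: 9.85
position: [0.5821, 0.1153, 0.0632]
orientation: [-0.094, 0.094, -0.701, 0.701]
force: [-1.2, -0.7, -1.1]
finger_gap: 0.012
```

```bash
python3 go.py .583 .115 .0625 -164.8
```

```text
t 9.85 pos [0.5821 0.1153 0.0632] yaw -164.70666076035135 tooly [-0.0005 -0.0002 -1.    ] gap 0.012 F [-1.1502 -0.7078 -1.1197] J [ 0.1562  0.4311  1.999  -0.0001  0.7121  1.4602]
det 0.9999999999999999
dp [-0.0008  0.0007  0.0005] dr [-0.      0.0016  0.0006]
```

Emit:
{"fn": "send_rows", "kwargs": {"commands": [{"dp": [-0.0007, 0, 0], "dr": [0, 0, 0]}, {"dp": [-0.0015, 0, 0], "dr": [0, 0, 0]}, {"dp": [-0.0015, 0, 0], "dr": [0, 0, 0]}]}}

```text
t: 10.15
position: [0.5824, 0.1154, 0.0628]
orientation: [-0.093, 0.095, -0.701, 0.701]
force: [-7.0, -2.7, 1.5]
finger_gap: 0.0118
```

```bash
python3 go.py .583 .115 .0625 -164.8
```

```text
t 10.15 pos [0.5824 0.1154 0.0628] yaw -164.70537521916694 tooly [-0.0032 -0.0007 -1.    ] gap 0.0118 F [-7.0106 -2.7281  1.4929] J [ 0.1564  0.433   1.997  -0.0003  0.715   1.4605]
det 0.9999999999999999
dp [-0.0005  0.0003  0.0005] dr [0.0002 0.0017 0.0033]
```

Emit:
{"fn": "send_rows", "kwargs": {"commands": [{"dp": [0.0008, 0, 0], "dr": [0, 0, 0]}, {"dp": [0.0008, 0.0005, 0], "dr": [0, 0, 0]}, {"dp": [0.0008, 0.0005, 0], "dr": [0, 0, 0]}]}}

```text
t: 10.45
position: [0.5823, 0.1154, 0.0626]
orientation: [-0.093, 0.095, -0.701, 0.701]
force: [-6.9, -1.1, 0.9]
finger_gap: 0.0115
```

Emit:
{"fn": "send_rows", "kwargs": {"commands": [{"dp": [0, 0, 0], "dr": [0, 0, 0]}, {"dp": [0, 0, 0], "dr": [0, 0, 0]}, {"dp": [0, 0, 0], "dr": [0, 0, 0]}, {"dp": [0, 0, 0], "dr": [0, 0, 0]}, {"dp": [0, 0, 0], "dr": [0, 0, 0]}], "hand": 0.5}}

```text
t: 10.95
position: [0.5832, 0.1155, 0.0628]
orientation: [0.094, -0.094, 0.701, -0.701]
force: [0.2, -0.5, -0.1]
finger_gap: 0.0454
```

```bash
python3 go.py .583 .115 .0625 -164.8
```

```text
t 10.95 pos [0.5832 0.1155 0.0628] yaw -164.71584548797426 tooly [ 0.0003  0.0001 -1.    ] gap 0.0454 F [ 0.2114 -0.5105 -0.0802] J [0.1564 0.4327 1.9972 0.     0.7113 1.4604]
det 0.9999999999999999
dp [0.0004 0.0003 0.0005] dr [-0.      0.0015 -0.0004]
```

Released; now straight up and back out of view.

Emit:
{"fn": "send_rows", "kwargs": {"commands": [{"dp": [0, -0.01, 0], "dr": [0, 0, 0]}, {"dp": [0, -0.03, 0], "dr": [0, 0, 0]}, {"dp": [0, -0.06, 0], "dr": [0, 0, 0]}, {"dp": [0, -0.1, 0], "dr": [0, 0, 0]}, {"dp": [0, -0.14, 0], "dr": [0, 0, 0]}]}}

```text
t: 11.45
position: [0.5827, 0.1155, 0.2047]
orientation: [0.094, -0.094, 0.701, -0.701]
force: [-0.5, 0.6, -0.6]
finger_gap: 0.0454
```

Emit:
{"fn": "send_rows", "kwargs": {"commands": [{"dp": [0.02, 0, -0.03], "dr": [0, 0, 0]}, {"dp": [0.04, 0, -0.07], "dr": [0, 0, 0]}, {"dp": [0.06, 0, -0.11], "dr": [0, 0, 0]}, {"dp": [0.08, 0, -0.15], "dr": [0, 0, 0]}, {"dp": [0.1, 0, -0.19], "dr": [0, 0, 0]}]}}

```text
t: 11.95
position: [0.4353, 0.2734, 0.2036]
orientation: [0.094, -0.094, 0.701, -0.701]
force: [1.1, 0.8, 0.1]
finger_gap: 0.0453
```

```bash
python3 go.py; python3 -c "
from h import *;from plant import manip
c=manip.capture('scene');cv2.imwrite('pics/o.png',c['image']);cv2.imwrite('pics/o2.png',crop(c['image'],190,140,80,70,9))
c=manip.capture('top');cv2.imwrite('pics/p.png',c['image']);cv2.imwrite('pics/p2.png',crop(c['image'],170,150,80,70,9))"
```

```text
t 11.95 pos [0.4353 0.2734 0.2036] yaw -164.73731924198532 tooly [ 0.0009  0.0005 -1.    ] gap 0.0453 F [1.14   0.801  0.0767] J [ 0.5156  0.0943  2.1122 -0.      0.9341  1.82  ]
```

View pics/p.png

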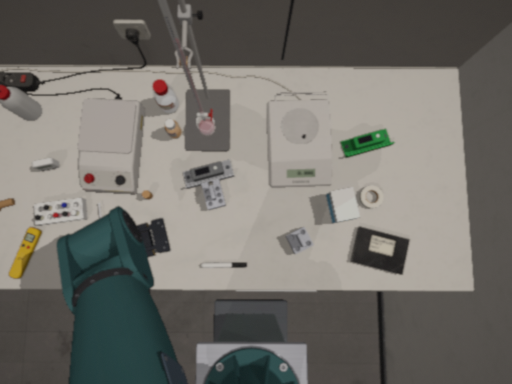

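View pics/p2.png

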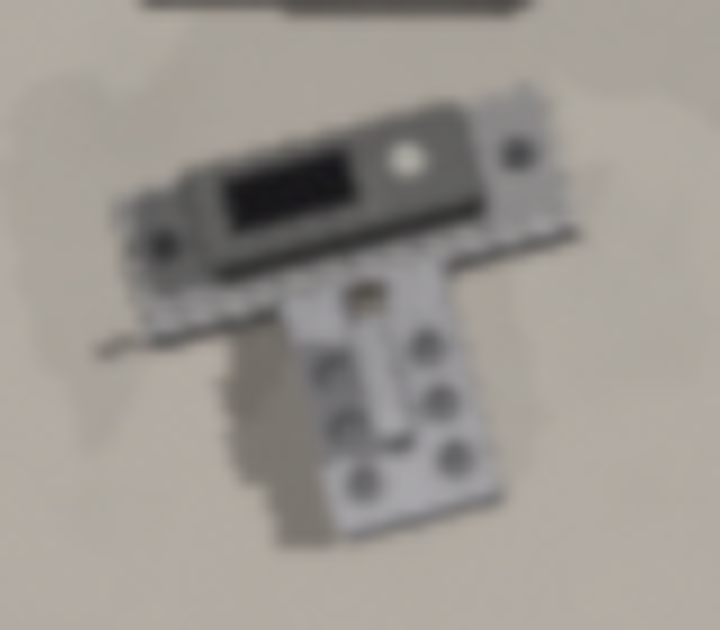

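View pics/o2.png

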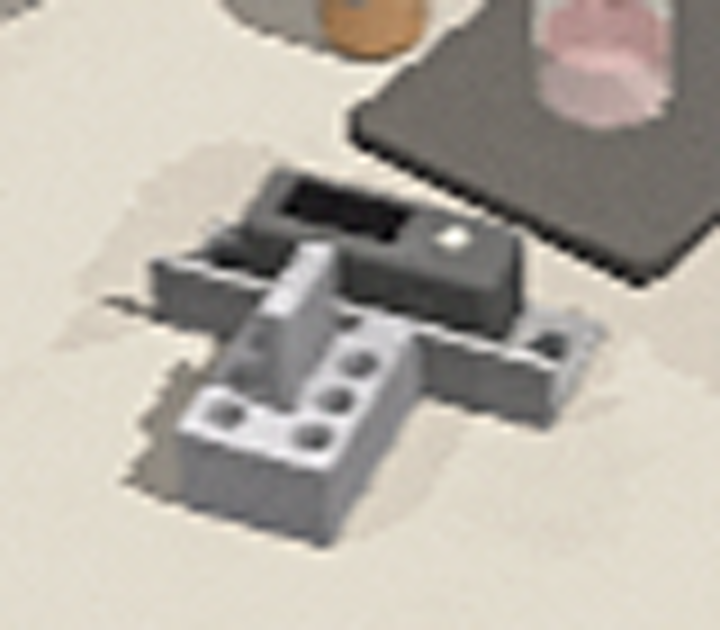

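```bash
python3 - <<'E'
from h import *;from cams import *
np.set_printoptions(precision=4,suppress=True)
def pt(c,o,p,z,s=9): return ray(c,(p[0]+.5)/s-.5+o[0],(p[1]+.5)/s-.5+o[1],z)
g=np.array([.6215,.1256]);a=np.radians(15.4);G=np.array([[np.cos(a),np.sin(a)],[-np.sin(a),np.cos(a)]])
for c,o,p in [(T,(170,150),(338,528)),(T,(170,150),(500,487)),(S,(190,140),(180,428)),(S,(190,140),(332,465)),(S,(190,140),(417,325))]: print(G@(pt(c,o,p,.036)[:2]-g))
E
python3 -c "
import cv2,numpy as np
a=cv2.imread('pics/scene0.png');b=cv2.imread('pics/o.png');print('sq diff',np.abs(a[225:275,240:290].astype(int)-b[225:275,240:290]).mean())
from plant import manip
manip.job_done()"
```

```text
[-0.0784  0.0283]
[-0.0792 -0.0262]
[-0.0793  0.0254]
[-0.0768 -0.028 ]
[-0.0032 -0.0277]
sq diff 9.309466666666667
the job is handed in; nothing more can be done
```

```bash
python3 -c "
import cv2,numpy as np
for A,B,(x,y) in (('scene0','o',(240,225)),('top0','p',(276,215))):
    a=cv2.imread(f'pics/{A}.png',0)[y:y+50,x:x+50].astype(np.float32);b=cv2.imread(f'pics/{B}.png',0)[y:y+50,x:x+50].astype(np.float32)
    print(cv2.phaseCorrelate(a,b),a.mean(),b.mean())"
```

```text
((-0.09761181362600979, 0.019859200085434736), 0.8956751514434814) 175.5876 184.4196
((0.09157536277987788, -0.005208226488726098), 0.9783730062961579) 142.8168 150.5912
```

I pinched the slotted block by its rib and set one long side against the middle of the gauge bar. I held it there in light contact for about 0.5 s, then turned it 90°, set its slotted end against the bar, let go and drew the arm clear. The job was handed in at about 12 s; it gave no verdict.

**Side reading:** I felt the contact at about 17 N, with up to about 31 N on the worktop, then eased off to about 4 N on the bar. In the picture the block was within about 2° of the bar. The bar's free length to the right was 35.6 mm, against 35 mm expected for a centred block.

**Final pose:** From the last two pictures, the slotted end is within about 0–3 mm of the face. The side edges lie at +25 to +28 mm and −26 to −28 mm from the bar's middle. So the block is centred to about 1 mm and square within about 3°. It stands flat, and the gripper is clear of it.

**Square block:** A direct picture difference around it came out at 9 grey levels, which I only looked into after handing in. It turned out to be an overall brightness change. The picture shift there is under 0.1 px (about 0.3 mm), so the block has not moved.

**Disagreement:** The bar's face came out about 1.5 mm nearer by contact than by camera, which is within the calibration error.

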